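# Pull out the dosing tray and meter a stroke into the vial

## Task

Pull the dosing tray out of the small bench cabinet all the way to its stop, smoothly enough that the two little bottles standing loose on it stay upright and the open glass vial stays under its spout. Then push the plunger of the dispenser whose spout stands over that vial fully down to its stop, hold it there a moment, and let it spring back up. Leave the tray out, and do not press the other dispenser or disturb the bottle, mug and tape roll beside the cabinet.

Things in the scene. Friction and masses are not known exactly. Their poses are not given: they have to be found in the camera images.
- station: Small wooden bench cabinet, 240 deep x 260 wide x 160 mm high, fixed to the table. Origin at the middle of the lower edge of its front opening, on the table; its x axis points into the cabinet (away from the front), y to the left as seen from the robot, z up. The tray slides out along its -x.
- tray (a joint): How far the tray is pulled out of the cabinet, in m: 0 fully in, 0.14 at its stop. It needs about 3 N to slide and stays where it is left. The tray has a plain wooden front panel (15 mm thick, standing on the front opening plane, top edge 159 mm above the table), an aluminium floor (upper face 22 mm above the table) and 52 mm high side walls.
- tray_handle (a point): Centre of the tray's steel bar handle: a level bar 11 mm thick and 120 mm long along the cabinet's y, 135 mm above the table, its axis 42 mm in front of the front panel (free gap between bar and panel 36 mm, 101 mm wide between its two posts, which join the bar 55 mm either side of the centre). It moves with the tray; axes as the cabinet's.
- pump_left_top (a point): Centre of the flat top of the plunger of the left dispenser (at +y of the cabinet): a white round button 32 mm in diameter on top of an amber bottle 48 mm in diameter, fixed on the tray 75 mm behind the panel's back face and 50 mm left of the tray's middle. 135 mm above the table when up. Moves with the tray and the plunger. With the tray fully in it is under the cabinet's top; fully out it stands 65 mm in front of the cabinet.
- pump_right_top (a point): The same on the right dispenser (at -y of the cabinet), 50 mm right of the tray's middle, otherwise identical.
- pump_left (a joint): Downward stroke of the left plunger, in m: 0 up, 0.014 bottomed on its stop. Spring: 3 N to begin, 10 N at the stop; it returns by itself.
- pump_right (a joint): The same for the right plunger.
- spout_left (a point): Lower end of the left dispenser's thin white spout, which is fixed to the bottle's collar and reaches 38 mm from the plunger's axis towards the tray's front; 78 mm above the table.
- spout_right (a point): The same for the right dispenser.
- vial_mid (a point): Centre (24 mm above its foot) of the open clear glass vial, 24 mm in diameter and 48 mm high, 20 mm bore, standing loose on the tray's floor under one of the two spouts. z axis: its axis.
- sample_mid (a point): Centre (22 mm above its foot) of a small capped amber sample bottle, 24 mm in diameter and 44 mm high, black cap, standing loose on the tray under the other spout. z axis: its axis.
- stock_mid (a point): Centre of a loose amber stock bottle with black cap, 64 mm in diameter and 140 mm high, standing on the table to the left of the cabinet's front. To be left alone.
- tape_mid (a point): Centre of a loose tape roll lying flat, 80 mm in diameter and 20 mm high, on the table to the right of the tray's path. To be left alone.
- mug_mid (a point): Centre of a loose blue mug, 76 mm in diameter and 85 mm high, on the table to the right of the front of the cabinet. To be left alone.

How it is judged:
By the outcome, as a careful person would: the job done as asked, in the order asked, and still so for the second after the job is handed in, with the robot touching nothing.
It also fails if it takes over 51 s, if anything falls off the work surface, if the arm or the gripper's body presses on something with over 40 N, if the wrist force passes 120 N, or if a joint passes its speed limit or range.

## Robot

A 7-joint arm with a two-finger parallel gripper is mounted at the origin on the work surface. World frame = base frame: x ahead of the robot, y to its left, z up, the work surface at z = 0. Lengths are in m, angles in rad, forces in N, time in s.
With the tool pointing down it reaches from about 0.35 to 0.9 m from the base axis. Payload 19.9 kg.
Tool frame: the origin (TCP) lies at the very end of the fingers, on their centre line; the grasp point (between the pads) lies hold_point_z behind it (hold_point_z is the distance from the TCP to the grasp point, in m); z points along the fingers, y is the line along which they close (so a half turn about z gives the same grasp; the last joint's range is limited). The gripper opens to 85 mm and grips with 20 to 120 N. Pads are 22 mm wide; open, the fingers measure 114 mm over their backs; the gripper's body (76 mm by 85 mm) begins 54 mm behind the grasp point. The pads swing forward as they close: fully open they stand 13 mm farther back than shut.
Start: joints at [-1.278, 0.417, -0.01, 1.614, 0.005, 1.111, -0.053], TCP at [0.205, 0.59, 0.231] pointing down, gripper open.
Joint ranges: [-2.81, 2.81], [-0.39, 2.02], [-1.27, 1.25], [0.06, 2.57], [-1.19, 4.33], [0.19, 2], [-2.82, 2.82]. Speed limits (rad/s): [1.89, 1.89, 2.39, 2.39, 3.01, 3.01, 3.01].

## Interface

Orientations are given as a unit quaternion [x, y, z, w].
In Python, from station import sense, snapshot, camera_model, sign_off, hold_point_z gives the robot as it stands.
- The arm moves only by the shell command python3 -m inch 'ROWS'. ROWS is JSON, a list that holds one entry, the list of rows, each a list of 5 numbers: the opening in per cent of the stroke, from 0 (shut) to 100 (fully open), then the shift along the tool's x, y, z in m, then the turn about the tool's z in degrees. A call has 1 to 8 rows; each row shifts and turns the commanded pose from where the row before left it, along the tool's axes as they then stand; what a row does not reach is not made up. A row lasts 1/12 s, in which the tool goes at most 41.7 mm and 7.16 degrees, less where a joint would pass 70% of its speed; a pose out of reach is approached as far as the arm can. A call is refused whole if a number of a shift passes 0.0417 or a number of a turn 7.16, either way. A call with a gripper value outside its range is refused whole. The fingers move at their own pace and stop on an object; the grip force is fixed at half the most. Time passes only in rows, so rows that do not move let the fingers close. It gives the time, the measured TCP pose, the force, the opening and the grip force at its end, in the units of the state.
- sense(): the state, without advancing time (a new reading comes with each control period).
- snapshot(name): name is "scene" or "top"; returns the picture (420x560x3 uint8, red, green, blue); there is no depth.
- camera_model(name): a dict with "camera_matrix" (3x3 intrinsics, pixels), "extrinsics" (4x4, takes a point from camera to world coordinates). Camera axes: x right, y up, looking along -z (the intrinsics and any distortion apply to the point x, -y, -z); pixel columns grow to the right and rows downward; lengths in m; the calibration is good to about 2 mm. A picture is of the moment at which its call begins. camera_model takes no time and is no camera call.
- sign_off(): hands the job in; it is judged then, once.
The state is a dict: "time_s": time; "joint_pos": joint angles; "joint_vel": joint speeds; "effort": joint torques, N m; "eef_pos": TCP position; "ee_rot": TCP orientation; "ft_force": force on the tool from outside, world axes, zero at the start; "torque": the same for the moment, N m; "finger_gap": opening from 0.0 (shut) to 1.0 (fully open); "grip_force": force on a finger pad.
Only numpy, scipy, OpenCV 4.12 (cv2) and the standard library are available. Lean on these libraries where they do the work, as an engineer would, in place of code of your own. Each camera call takes 0.05 s, during which the arm holds its last target. There are 200 camera calls.

## Working session

There is one attempt and no reset: what is moved stays moved. The work goes in short steps, Python scripts to look and compute and a shell command to move; the robot and the scene stay as the last step left them, time stands still between calls to the robot, and variables do not carry over. Pictures are saved under pics/ and viewed, at most 10 in all, crops included, and the job is handed in when it is done.

```bash
mkdir -p pics; python3 - <<'E'
from station import *
import cv2
print(sense(),hold_point_z)
for n in("scene","top"):
    cv2.imwrite(f"pics/{n}0.png",snapshot(n)[:,:,::-1]); print(camera_model(n))
E
```

```text
{'time_s': 0.0, 'joint_pos': array([-1.27750272,  0.41795775, -0.01032595,  1.61419624,  0.00468881,
        1.11069741, -0.0529813 ]), 'joint_vel': array([ 0.00023854,  0.00015749, -0.00105871, -0.0017045 ,  0.00140597,
        0.00063824,  0.00034675]), 'effort': array([-1.42701170e-03, -8.64449930e+01,  6.77846298e-01, -4.34907711e+01,
        1.90201378e-02,  7.27924329e-03, -1.88033431e-05]), 'eef_pos': array([0.20523579, 0.58996173, 0.23066101]), 'ee_rot': array([ 1.66594855e-01,  9.86025240e-01, -6.13696946e-04, -6.67621664e-05]), 'ft_force': array([-0.69590371,  0.76472172,  0.58385491]), 'torque': array([-0.03619407,  0.04036845, -0.02145251]), 'grip_force': 0.0, 'finger_gap': 1.0007649065046795} 0.0187
{'camera_matrix': array([[513.12473198,   0.        , 283.68128757],
       [  0.        , 513.12473198, 209.08703602],
       [  0.        ,   0.        ,   1.        ]]), 'extrinsics': array([[ 0.20022396, -0.67210026,  0.71287559,  1.41306808],
       [ 0.97974911,  0.13628944, -0.1466863 , -0.13724834],
       [ 0.00143048,  0.72780934,  0.68577804,  0.87144973],
       [ 0.        ,  0.        ,  0.        ,  1.        ]])}
{'camera_matrix': array([[412.23615311,   0.        , 275.61435857],
       [  0.        , 412.23615311, 210.65208157],
       [  0.        ,   0.        ,   1.        ]]), 'extrinsics': array([[-0.0102571 ,  0.98615285, -0.16552145,  0.48136284],
       [-0.99963791, -0.00599442,  0.02623207,  0.03179448],
       [ 0.02487663,  0.16573058,  0.98585726,  0.96982713],
       [ 0.        ,  0.        ,  0.        ,  1.        ]])}
```

View pics/scene0.png

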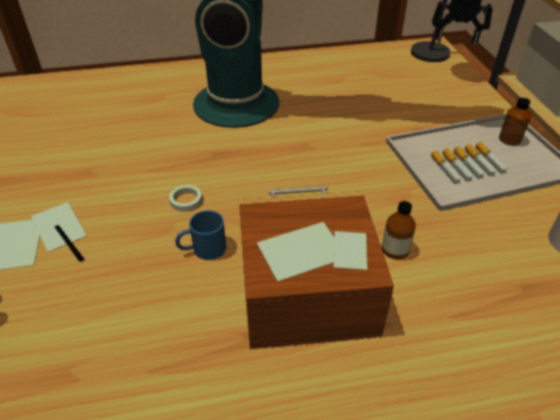

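View pics/top0.png

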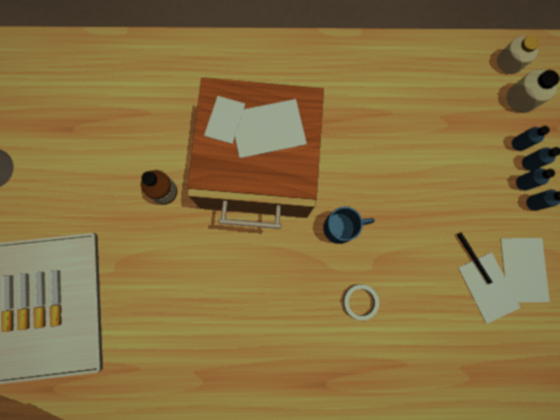

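The scene view shows the cabinet, seen from behind, at about (310,270), with the handle at (270..327,190). In the top view the handle bar runs from about (221,222) to (281,226), the cabinet's back corners are at (201,79) and (324,89), the mug is at (343,225), the tape at (361,302) and the stock bottle at (157,186).

```bash
cat > h.py <<'E'
import numpy as np,cv2
from station import *
def ray(n,u,v,z):
    m=camera_model(n);K=m["camera_matrix"];E=m["extrinsics"]
    d=np.linalg.inv(K)@[u,v,1];d=E[:3,:3]@[d[0],-d[1],-d[2]];o=E[:3,3]
    return o+d*(z-o[2])/d[2]
def proj(n,p):
    m=camera_model(n);K=m["camera_matrix"];E=m["extrinsics"]
    c=E[:3,:3].T@(np.array(p)-E[:3,3]);q=K@[c[0],-c[1],-c[2]];return q[:2]/q[2]
def crop(n,x,y,w,h,s,f):
    im=snapshot(n)[:,:,::-1][y:y+h,x:x+w];cv2.imwrite(f,cv2.resize(im,None,fx=s,fy=s,interpolation=cv2.INTER_CUBIC))
E
python3 - <<'E'
from h import *
crop("top",180,70,200,150+20,4,"pics/c1.png")
for p in [(201,79,.16),(324,89,.16),(221,223,.135),(281,226,.135),(343,225,.085),(361,302,.02),(150,179,.14)]: print(p,ray("top",*p).round(4))
for p in [(270,191,.135),(327,189,.135),(239,206,.16),(376,198,.16)]: print(p,ray("scene",*p).round(4))
E
```

```text
(201, 79, 0.16) [0.898  0.1638 0.16  ]
(324, 89, 0.16) [ 0.8761 -0.0942  0.16  ]
(221, 223, 0.135) [0.5967 0.1211 0.135 ]
(281, 226, 0.135) [ 0.5897 -0.0011  0.135 ]
(343, 225, 0.085) [ 0.5974 -0.1379  0.085 ]
(361, 302, 0.02) [ 0.4299 -0.1848  0.02  ]
(150, 179, 0.14) [0.6881 0.2669 0.14  ]
(270, 191, 0.135) [0.5854 0.0026 0.135 ]
(327, 189, 0.135) [0.6036 0.1258 0.135 ]
(239, 206, 0.16) [ 0.6465 -0.0723  0.16  ]
(376, 198, 0.16) [0.6787 0.2089 0.16  ]
```

View pics/c1.png

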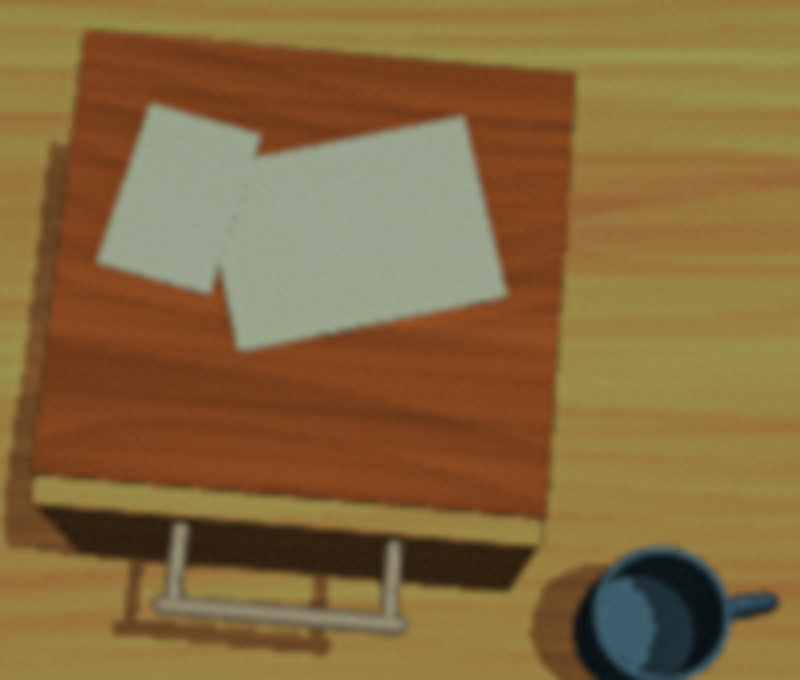

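```bash
python3 - <<'E'
from h import *
c=lambda x,y,z:ray("top",180+x/4,70+y/4,z)
B=[c(84,30,.16),c(575,73,.16)];F=[c(35,473,.16),c(546,518,.16)];P=[c(33,500,.159),c(544,545,.159)];H=[c(156,604,.137),c(405,626,.137)]
for n,(l,r) in dict(B=B,F=F,P=P,H=H).items(): d=l-r;print(n,((l+r)/2).round(4),np.hypot(*d[:2]).round(4),np.degrees(np.arctan2(-d[0],d[1])).round(2))
d=(B[0]+B[1]-F[0]-F[1])/2;print(d,np.degrees(np.arctan2(d[1],d[0])))
E
python3 -m inch '[[[100,0,0,0,7],[100,0,0,0,7],[100,0,0,0,7],[100,0,0,0,7],[100,0,0,0,7],[100,0,0,0,7],[100,0,0,0,7],[100,0,0,0,7]]]'
```

```text
B [0.8896 0.0351 0.16  ] 0.2587 -5.23
F [0.6517 0.0558 0.16  ] 0.2568 -5.43
P [0.6381 0.0568 0.159 ] 0.2564 -5.44
H [0.5945 0.0618 0.137 ] 0.1271 -5.49
[ 0.2379402  -0.02070507  0.        ] -4.97323521606532
time_s: 0.82
eef_pos: [0.2053, 0.5901, 0.231]
ee_rot: [0.612, 0.791, -0.0, 0.0]
ft_force: [0.5, 1.3, -0.0]
finger_gap: 0.999
grip_force: 0.0
```

```bash
python3 -m inch '[[[45,0,0,0,7],[45,0,0,0,7],[45,0,0,0,6],[45,-0.014,0.012,0,0],[45,-0.027,0.024,0,0],[45,-0.027,0.024,0,0],[45,-0.027,0.024,0,0],[45,-0.027,0.024,0,0]]]'
python3 -m inch '[[[45,-0.027,0.024,0,0],[45,-0.027,0.024,0,0],[45,-0.027,0.024,0,0],[45,-0.027,0.024,0,0],[45,-0.027,0.024,0,0],[45,-0.027,0.024,0,0],[45,-0.027,0.024,0,0],[45,-0.027,0.024,0,0]]]'
python3 -m inch '[[[45,-0.027,0.024,0,0],[45,-0.027,0.024,0,0],[45,-0.027,0.024,0,0],[45,-0.027,0.024,0,0],[45,-0.019,0.015,0,0],[45,-0.011,0.008,0,0],[45,0,0,0,0],[45,0,0,0,0]]]'
python3 - <<'E'
from h import *
s=sense();p=s["eef_pos"];q=s["ee_rot"]
from scipy.spatial.transform import Rotation as R
M=R.from_quat(q).as_matrix();print(p,M.round(3).tolist(),s["finger_gap"],s["time_s"])
d=np.array([.594,.061,.116])-p;print("delta tool",M.T@d)
crop("top",180,100,200,150,4,"pics/c2.png")
E
```

```text
time_s: 1.48
eef_pos: [0.3025, 0.4575, 0.2311]
ee_rot: [0.738, 0.675, -0.0, 0.0]
ft_force: [0.7, 0.3, -0.2]
finger_gap: 0.452
grip_force: 0.0
time_s: 2.15
eef_pos: [0.4742, 0.225, 0.2314]
ee_rot: [0.738, 0.674, 0.0, -0.0]
ft_force: [-0.1, 0.6, 0.3]
finger_gap: 0.453
grip_force: 0.0
time_s: 2.82
eef_pos: [0.5796, 0.0778, 0.231]
ee_rot: [0.739, 0.674, -0.0, -0.0]
ft_force: [-0.9, 1.0, 0.5]
finger_gap: 0.449
grip_force: 0.0
[0.57959362 0.07784717 0.23096429] [[0.092, 0.996, -0.001], [0.996, -0.092, -0.0], [-0.0, -0.001, -1.0]] 0.44884760084141845 2.8167
delta tool [-0.01540167  0.01595325  0.11496278]
```

View pics/c2.png

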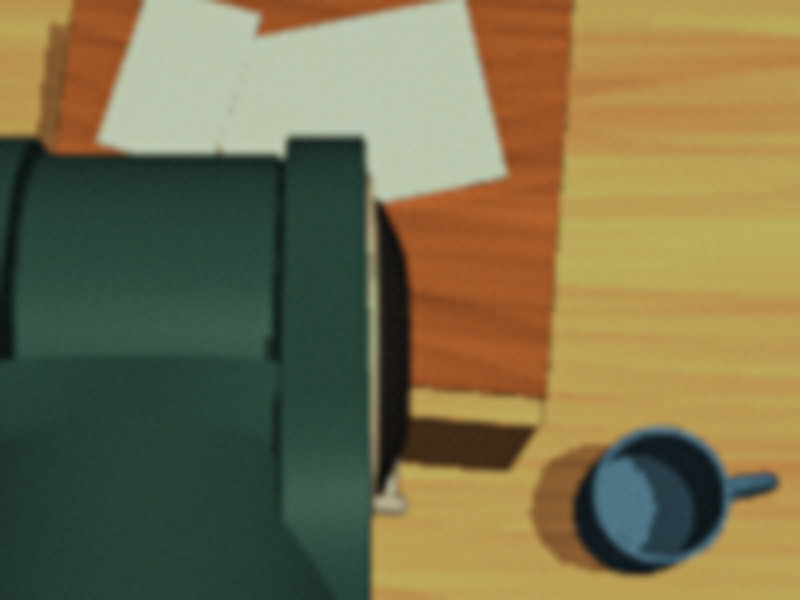

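The crop shows the arm covering the handle, with only the bar's right end visible at (395,500) and the mug clear. Both cameras agree on the handle, so I'm going down.

```bash
python3 -m inch '[[[45,-0.008,0.008,0,0],[45,-0.0075,0.008,0.01,0],[45,0,0,0.02,0],[45,0,0,0.02,0],[45,0,0,0.02,0],[45,0,0,0.01,0],[45,0,0,0,0],[45,0,0,0,0]]]'
python3 - <<'E'
from h import *
s=sense();print(s["eef_pos"],s["ft_force"])
crop("scene",200,130,220,150,3.6,"pics/c3.png")
E
```

```text
time_s: 3.53
eef_pos: [0.5943, 0.0612, 0.1513]
ee_rot: [0.738, 0.674, -0.0, 0.0]
ft_force: [0.3, 0.1, 0.1]
finger_gap: 0.443
grip_force: 0.0
[0.59433293 0.06123568 0.15128125] [0.27663853 0.13721113 0.14104805]
```

View pics/c3.png

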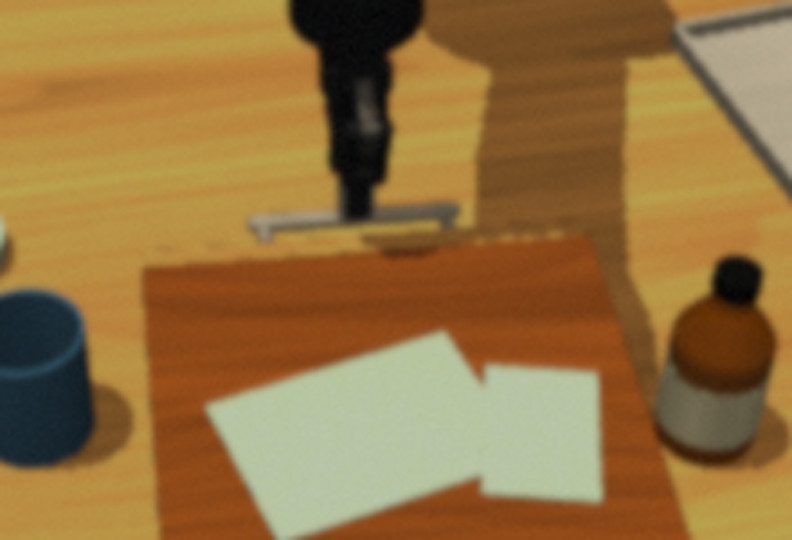

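The gripper stands centred over the bar, with the finger at (355,215) and the bar from (250,225) to (458,212). Next I go down 35 mm and close.

```bash
python3 -m inch '[[[45,0,0,0.01,0],[45,0,0,0.015,0],[45,0,0,0.01,0],[45,0,0,0,0],[35,0,0,0,0],[30,0,0,0,0],[25,0,0,0,0],[22,0,0,0,0]]]'
python3 -m inch '[[[20,0,0,0,0],[18,0,0,0,0],[16,0,0,0,0],[14,0,0,0,0],[12,0,0,0,0],[10,0,0,0,0],[8,0,0,0,0],[5,0,0,0,0]]]'
```

```text
time_s: 4.25
eef_pos: [0.5945, 0.0615, 0.1169]
ee_rot: [0.738, 0.674, 0.0, 0.0]
ft_force: [-0.1, 0.5, 0.5]
finger_gap: 0.219
grip_force: 0.0
time_s: 4.92
eef_pos: [0.5944, 0.0615, 0.1167]
ee_rot: [0.738, 0.674, 0.0, 0.0]
ft_force: [0.1, -0.2, 5.7]
finger_gap: 0.105
grip_force: 58.5
```

```bash
python3 -m inch '[[[3,0,-0.001,0,0],[3,0,-0.002,0,0],[3,0,-0.003,0,0],[3,0,-0.004,0,0],[3,0,-0.005,0,0],[3,0,-0.006,0,0],[3,0,-0.007,0,0],[3,0,-0.007,0,0]]]'
python3 -m inch '[[[3,0,-0.007,0,0],[3,0,-0.007,0,0],[3,0,-0.007,0,0],[3,0,-0.007,0,0],[3,0,-0.007,0,0],[3,0,-0.007,0,0],[3,0,-0.007,0,0],[3,0,-0.007,0,0]]]'
```

```text
time_s: 5.58
eef_pos: [0.5594, 0.0647, 0.1167]
ee_rot: [0.738, 0.674, 0.0, 0.0]
ft_force: [2.9, 0.1, 5.8]
finger_gap: 0.103
grip_force: 58.7
time_s: 6.25
eef_pos: [0.5036, 0.0699, 0.1166]
ee_rot: [0.738, 0.674, 0.001, 0.0]
ft_force: [2.9, 1.4, 5.7]
finger_gap: 0.11
grip_force: 58.7
```

```bash
python3 -m inch '[[[3,0,-0.007,0,0],[3,0,-0.006,0,0],[3,0,-0.005,0,0],[3,0,-0.005,0,0],[3,0,-0.005,0,0],[3,0,-0.004,0,0],[3,0,-0.003,0,0],[3,0,-0.002,0,0]]]'
python3 -m inch '[[[3,0,-0.002,0,0],[3,0,-0.0015,0,0],[3,0,-0.0015,0,0],[3,0,-0.0015,0,0],[3,0,-0.0015,0,0],[3,0,-0.0015,0,0],[3,0,-0.001,0,0],[3,0,-0.001,0,0]]]'
python3 - <<'E'
from h import *
s=sense();print(s["eef_pos"],s["ft_force"], np.hypot(*(s["eef_pos"]-[.5944,.0615,0])[:2]))
crop("scene",200,90,200,150,4,"pics/c4.png")
E
```

```text
time_s: 6.92
eef_pos: [0.4667, 0.0734, 0.1166]
ee_rot: [0.738, 0.674, 0.001, 0.0]
ft_force: [3.3, 1.5, 5.1]
finger_gap: 0.105
grip_force: 58.8
time_s: 7.58
eef_pos: [0.4564, 0.0743, 0.1167]
ee_rot: [0.738, 0.674, 0.001, 0.001]
ft_force: [17.8, 0.6, -10.3]
finger_gap: 0.104
grip_force: 58.2
[0.45640315 0.07431373 0.11671244] [ 17.79080406   0.598616   -10.28665542] 0.1385904846467645
```

View pics/c4.png

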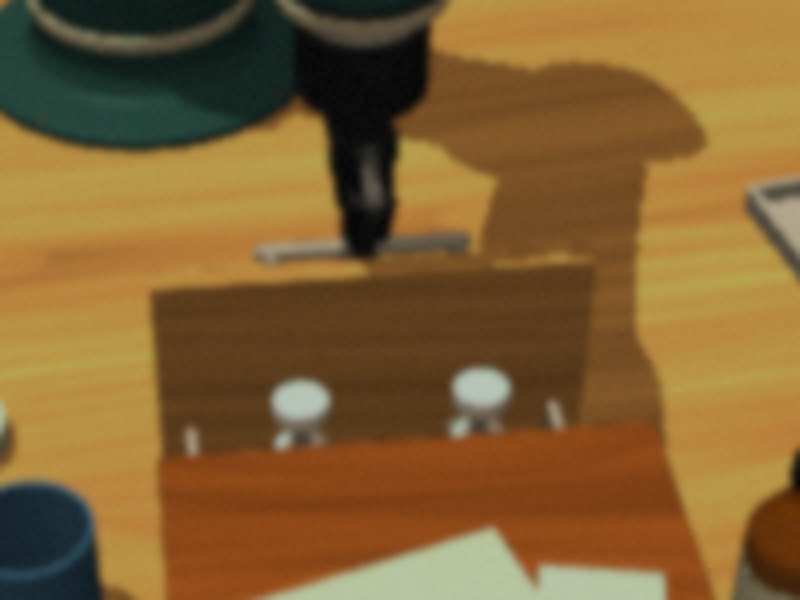

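The tray is out, with the plunger tops at crop (300,400) and (480,388). The force is rising, so I'll confirm the stop, relax, release slowly and rise.

```bash
python3 -m inch '[[[3,0,-0.001,0,0],[3,0,-0.001,0,0],[3,0,0,0,0],[3,0,0,0,0]]]'
python3 -m inch '[[[3,0,0.001,0,0],[3,0,0.001,0,0],[12,0,0,0,0],[16,0,0,0,0],[22,0,0,0,0],[30,0,0,0,0],[38,0,0,0,0],[45,0,0,0,0]]]'
```

```text
time_s: 7.97
eef_pos: [0.4564, 0.0743, 0.1168]
ee_rot: [0.738, 0.674, 0.003, 0.002]
ft_force: [28.4, -0.1, -21.9]
finger_gap: 0.104
grip_force: 58.5
time_s: 8.63
eef_pos: [0.455, 0.0741, 0.1162]
ee_rot: [0.738, 0.674, -0.0, -0.0]
ft_force: [-0.0, 0.1, 0.7]
finger_gap: 0.445
grip_force: 0.0
```

```bash
python3 -m inch '[[[45,0,0,-0.01,0],[45,0,0,-0.02,0],[45,0,0,-0.03,0],[45,0,0,-0.03,0],[45,0.02,0,-0.03,0],[40,0.03,0,-0.01,0],[30,0.04,0,0,0],[20,0.04,0,0,0]]]'
python3 -m inch '[[[10,0.04,0,0,0],[0,0.04,0,0,0],[0,0.04,0,0,0],[0,0.04,0,0,0],[0,0.03,0,0,0],[0,0.02,0,0,0],[0,0,0,0,0]]]'
python3 - <<'E'
from h import *
crop("top",170,140,200,150,4,"pics/c5.png")
E
```

```text
time_s: 9.3
eef_pos: [0.4673, 0.2049, 0.2484]
ee_rot: [0.739, 0.674, 0.001, 0.0]
ft_force: [1.4, -0.1, -0.3]
finger_gap: 0.202
grip_force: 0.0
time_s: 9.88
eef_pos: [0.4847, 0.417, 0.2462]
ee_rot: [0.737, 0.676, -0.0, -0.0]
ft_force: [-0.0, 0.6, -0.0]
finger_gap: 0.006
grip_force: 0.0
```

View pics/c5.png

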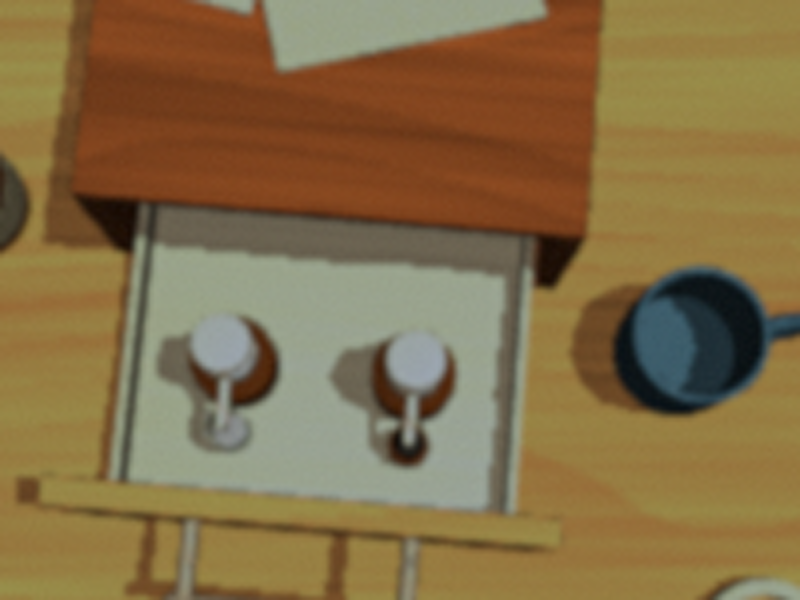

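The clear vial is on the left at (228,430), under the left spout. The black-capped sample bottle is on the right at (408,445), and both stand upright. I press the left plunger, whose top is at (222,345).

```bash
python3 - <<'E'
from h import *
from scipy.spatial.transform import Rotation as R
t=ray("top",170+222/4,140+345/4,.135);print(t,ray("scene",200+481/4,90+388/4,.135))
s=sense();p=s["eef_pos"];M=R.from_quat(s["ee_rot"]).as_matrix()
print(p,M[:,1],M.T@(t-p))
E
```

```text
[0.58996183 0.11192381 0.135     ] [0.59424722 0.11302965 0.135     ]
[0.48523995 0.41446348 0.24632437] [ 9.96135580e-01 -8.78288407e-02 -3.39243018e-05] [-0.29207985  0.13089267  0.11156391]
```

```bash
python3 -m inch '[[[0,-0.016,0.007,0,0],[0,-0.034,0.016,0,0],[0,-0.034,0.016,0,0],[0,-0.034,0.016,0,0],[0,-0.034,0.016,0,0],[0,-0.034,0.016,0,0],[0,-0.034,0.016,0,0],[0,-0.034,0.016,0,0]]]'
python3 -m inch '[[[0,-0.022,0.008,0,0],[0,-0.016,0.006,0.01,0],[0,0,0,0.02,0],[0,0,0,0.02,0],[0,0,0,0.02,0],[0,0,0,0.01,0],[0,0,0,0,0],[0,0,0,0,0]]]'
python3 - <<'E'
from h import *
from scipy.spatial.transform import Rotation as R
s=sense();p=s["eef_pos"];M=R.from_quat(s["ee_rot"]).as_matrix()
print(p,s["ft_force"],M.T@(np.array([.592,.112,.135])-p))
crop("scene",220,90,200,150,4,"pics/c6.png")
E
```

```text
time_s: 10.6
eef_pos: [0.5815, 0.1461, 0.2473]
ee_rot: [0.739, 0.674, 0.0, 0.0]
ft_force: [0.6, 0.2, -0.4]
finger_gap: 0.004
grip_force: 0.0
time_s: 11.27
eef_pos: [0.5921, 0.1094, 0.1671]
ee_rot: [0.739, 0.674, -0.0, 0.0]
ft_force: [-0.0, -0.0, 0.3]
finger_gap: -0.0
grip_force: 0.0
[0.59206599 0.10938827 0.16707699] [-0.03349644 -0.0006297   0.32329536] [ 0.00260418 -0.00030744  0.0320762 ]
```

View pics/c6.png

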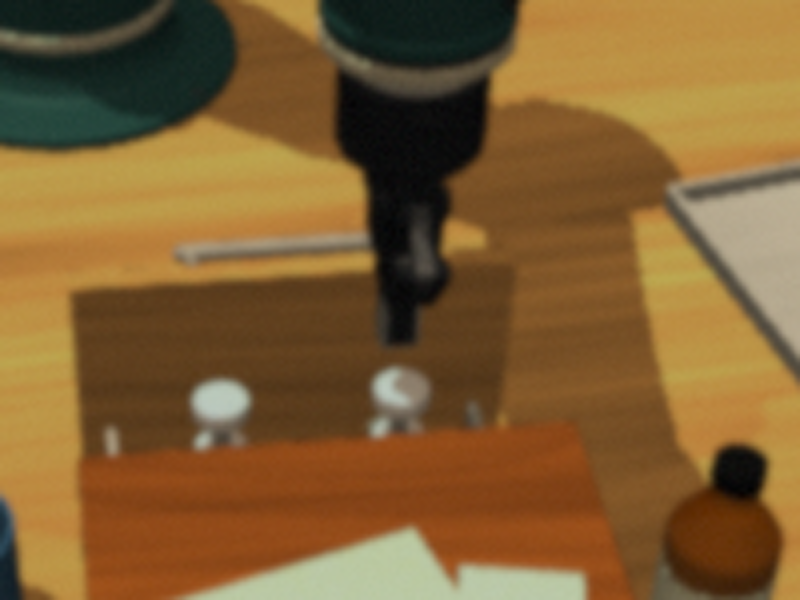

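The shut fingers at (398,340) are right above the left plunger at (400,388).

```bash
python3 -m inch '[[[0,0.0025,0,0.01,0],[0,0,0,0.01,0],[0,0,0,0.006,0],[0,0,0,0.004,0],[0,0,0,0.003,0],[0,0,0,0.002,0],[0,0,0,0.002,0],[0,0,0,0,0]]]'
python3 -m inch '[[[0,0,0,0.002,0],[0,0,0,0.002,0],[0,0,0,0.002,0],[0,0,0,0.001,0],[0,0,0,0.001,0],[0,0,0,0,0]]]'
```

```text
time_s: 11.98
eef_pos: [0.5924, 0.1124, 0.1293]
ee_rot: [0.738, 0.674, 0.0, 0.0]
ft_force: [-2.7, 0.7, 5.4]
finger_gap: -0.003
grip_force: 2.8
time_s: 12.48
eef_pos: [0.5928, 0.1123, 0.1219]
ee_rot: [0.738, 0.674, 0.0, 0.0]
ft_force: [-2.5, -1.1, 10.2]
finger_gap: -0.003
grip_force: 4.6
```

```bash
python3 -m inch '[[[0,0,0,0.001,0],[0,0,0,0.001,0],[0,0,0,0.001,0],[0,0,0,0,0]]]'
```

```text
time_s: 12.82
eef_pos: [0.5946, 0.1121, 0.1209]
ee_rot: [0.739, 0.674, 0.002, 0.001]
ft_force: [-0.5, -2.0, 26.6]
finger_gap: -0.001
grip_force: 13.2
```

```bash
python3 -m inch '[[[0,0,0,0,0],[0,0,0,0,0],[0,0,0,0,0],[0,0,0,0,0],[0,0,0,0,0],[0,0,0,0,0],[0,0,0,0,0],[0,0,0,0,0]]]'
python3 -m inch '[[[0,0,0,-0.003,0],[0,0,0,-0.003,0],[0,0,0,-0.004,0],[0,0,0,-0.005,0],[0,0,0,-0.01,0],[0,0,0,-0.02,0],[0,0,0,-0.03,0],[0,0,0,-0.04,0]]]'
python3 -m inch '[[[0,0.02,0,-0.01,0],[0,0.04,0,0,0],[0,0.04,0,0,0],[0,0.04,0,0,0],[0,0.04,0,0,0],[0,0.04,0,0,0],[0,0.03,0,0,0],[0,0.01,0,0,0]]]'
python3 - <<'E'
from h import *
crop("top",170,140,200,150,4,"pics/c7.png")
E
```

```text
time_s: 13.48
eef_pos: [0.5946, 0.1122, 0.1209]
ee_rot: [0.739, 0.674, 0.002, 0.001]
ft_force: [-1.1, -2.8, 26.2]
finger_gap: -0.002
grip_force: 13.3
time_s: 14.15
eef_pos: [0.5909, 0.1121, 0.233]
ee_rot: [0.738, 0.674, -0.002, -0.001]
ft_force: [0.7, 0.1, -0.1]
finger_gap: 0.002
grip_force: 0.0
time_s: 14.82
eef_pos: [0.6141, 0.377, 0.2428]
ee_rot: [0.737, 0.676, -0.0, -0.001]
ft_force: [-0.5, -0.7, -0.7]
finger_gap: -0.001
grip_force: 0.0
```

View pics/c7.png

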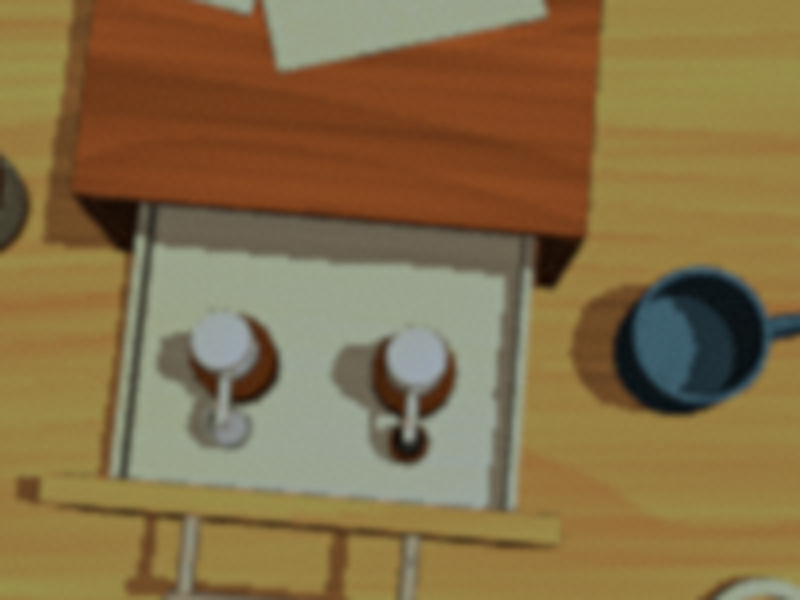

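The picture shows the vial under the left spout, both bottles upright and the plungers up. The panel edge moved from row 500 to 497, so pressing slid the tray in by about 2 mm. I'll draw it gently back to the stop.

```bash
python3 -m inch '[[[20,0,0,0,0],[45,0,0,0,0]]]'; python3 - <<'E'
from h import *
from scipy.spatial.transform import Rotation as R
s=sense();p=s["eef_pos"];M=R.from_quat(s["ee_rot"]).as_matrix()
print(p,M[:,1],M.T@(np.array([.458,.0743,.1165])-p))
E
```

```text
time_s: 15.03
eef_pos: [0.616, 0.37, 0.2435]
ee_rot: [0.739, 0.674, -0.0, 0.0]
ft_force: [0.2, -0.1, -0.7]
finger_gap: 0.27
grip_force: 0.0
[0.61597425 0.37003521 0.24346172] [ 9.95819987e-01 -9.13373821e-02  1.87811859e-04] [-0.30880664 -0.13032608  0.12723219]
```

```bash
python3 -m inch '[[[45,-0.017,-0.008,0,0],[45,-0.034,-0.015,0,0],[45,-0.034,-0.015,0,0],[45,-0.034,-0.015,0,0],[45,-0.034,-0.015,0,0],[45,-0.034,-0.015,0,0],[45,-0.034,-0.015,0,0],[45,-0.034,-0.015,0,0]]]'
python3 -m inch '[[[45,-0.03,-0.01,0,0],[45,-0.016,-0.005,0,0],[45,-0.008,-0.002,0.01,0],[45,0,0,0.02,0],[45,0,0,0.02,0],[45,0,0,0.01,0],[45,0,0,0,0],[45,0,0,0,0]]]'
python3 - <<'E'
from h import *
from scipy.spatial.transform import Rotation as R
s=sense();p=s["eef_pos"];M=R.from_quat(s["ee_rot"]).as_matrix()
print(p,s["finger_gap"],M.T@(np.array([.458,.0743,.1165])-p))
E
```

```text
time_s: 15.7
eef_pos: [0.4787, 0.1247, 0.2435]
ee_rot: [0.739, 0.674, 0.0, -0.0]
ft_force: [1.0, -0.9, 0.4]
finger_gap: 0.451
grip_force: 0.0
time_s: 16.37
eef_pos: [0.4584, 0.0752, 0.1833]
ee_rot: [0.738, 0.674, -0.001, 0.0]
ft_force: [-0.2, -0.6, 0.5]
finger_gap: 0.45
grip_force: 0.0
[0.45843048 0.07521245 0.18326368] 0.4498953956299149 [-0.00089051 -0.00029987  0.06676469]
```

```bash
python3 -m inch '[[[45,0,0,0.01,0],[45,0,0,0.02,0],[45,0,0,0.02,0],[45,0,0,0.012,0],[45,0,0,0.005,0],[45,0,0,0,0],[35,0,0,0,0],[25,0,0,0,0]]]'
python3 -m inch '[[[20,0,0,0,0],[18,0,0,0,0],[16,0,0,0,0],[14,0,0,0,0],[12,0,0,0,0],[10,0,0,0,0],[8,0,0,0,0],[5,0,0,0,0]]]'
python3 -m inch '[[[3,0,-0.0005,0,0],[3,0,-0.0005,0,0],[3,0,-0.0005,0,0],[3,0,-0.0005,0,0],[3,0,-0.0005,0,0],[3,0,-0.0005,0,0],[3,0,-0.0005,0,0],[3,0,0,0,0]]]'
```

```text
time_s: 17.03
eef_pos: [0.4589, 0.0755, 0.1171]
ee_rot: [0.738, 0.674, 0.001, 0.0]
ft_force: [-0.6, -0.7, 0.0]
finger_gap: 0.253
grip_force: 0.0
time_s: 17.7
eef_pos: [0.4585, 0.0754, 0.1166]
ee_rot: [0.738, 0.674, 0.0, -0.0]
ft_force: [-1.6, 0.5, 7.6]
finger_gap: 0.106
grip_force: 58.5
time_s: 18.37
eef_pos: [0.4566, 0.0756, 0.1167]
ee_rot: [0.738, 0.674, 0.001, 0.001]
ft_force: [14.3, -1.0, -6.6]
finger_gap: 0.104
grip_force: 58.6
```

The tray is at its stop again: force 14 N, same 0.4566. I release, retreat and take a last look.

```bash
python3 -m inch '[[[3,0,0.0005,0,0],[3,0,0.0005,0,0],[12,0,0,0,0],[16,0,0,0,0],[22,0,0,0,0],[30,0,0,0,0],[38,0,0,0,0],[45,0,0,0,0]]]'
python3 -m inch '[[[45,0,0,-0.01,0],[45,0,0,-0.02,0],[45,0,0,-0.03,0],[45,0,0,-0.03,0],[45,0.02,0,-0.03,0],[45,0.03,0,-0.01,0],[45,0.04,0,0,0],[45,0.04,0,0,0]]]'
python3 -m inch '[[[45,0.04,0,0,0],[45,0.04,0,0,0],[45,0.04,0,0,0],[45,0.04,0,0,0],[45,0.03,0,0,0],[45,0.02,0,0,0],[45,0,0,0,0],[45,0,0,0,0]]]'
python3 - <<'E'
from h import *
crop("top",130,140,270,200,2.9,"pics/c8.png")
E
```

```text
time_s: 19.03
eef_pos: [0.4557, 0.0755, 0.1162]
ee_rot: [0.738, 0.674, -0.0, -0.0]
ft_force: [-0.6, -0.5, -0.5]
finger_gap: 0.45
grip_force: 0.0
time_s: 19.7
eef_pos: [0.4679, 0.2063, 0.2484]
ee_rot: [0.739, 0.674, 0.001, 0.0]
ft_force: [1.8, -0.5, 0.9]
finger_gap: 0.448
grip_force: 0.0
time_s: 20.37
eef_pos: [0.4862, 0.4147, 0.2464]
ee_rot: [0.738, 0.675, -0.0, 0.0]
ft_force: [0.4, -1.1, 1.0]
finger_gap: 0.451
grip_force: 0.0
```

View pics/c8.png

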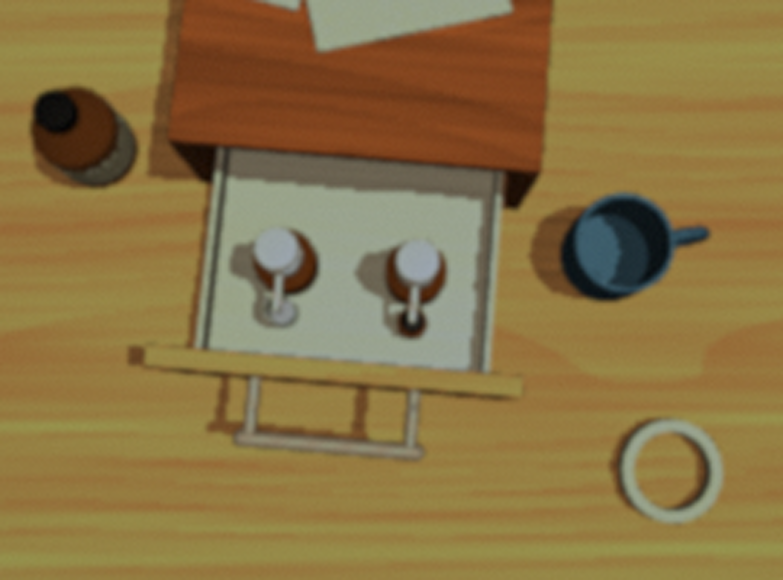

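The tray is fully out, the vial at (280,312) stands under the left spout, and the sample bottle at (411,322) is upright. The stock bottle, mug and tape roll look untouched.

```bash
python3 -c "from station import *;print(sign_off())"
```

```text
the job is handed in; nothing more can be done
None
```

The job is handed in at about 20 s: the tray is out at its stop, both bottles are upright with the vial under its spout, and the left plunger was pressed to its stop, held and released; that press slid the tray in about 2 mm, so I drew it back to the stop afterwards.

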